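# Close and padlock a specimen carrier in an IVF laboratory

## Robot

A 6-joint arm with a two-finger parallel gripper is mounted at the origin on the work surface. World frame = base frame: x ahead of the robot, y to its left, z up, the work surface at z = 0. Lengths are in mm, angles in degrees, forces in N, time in s.
With the tool pointing down it reaches from about 325 to 900 mm from the base axis. Payload 6.1 kg.
Tool frame: the origin (TCP) lies between the finger pads; the fingertips stand 8 mm ahead of it and the grasp point (between the pads) lies 11 mm behind it (manip.tip_reach is the distance from the TCP to the fingertips, in mm); z points along the fingers, y is the direction in which the jaws open and shut (so a half turn about z gives the same grasp; the last joint's range is limited). The gripper opens to 87 mm and grips with 3 to 60 N. Pads are 19 mm wide; open, the fingers measure 117 mm over their backs; the gripper's body (75 mm by 190 mm) begins 51 mm behind the grasp point.
Start: joints at [66.801, 12.628, 87.462, -0, 79.91, -7.225], TCP at [172, 600.859, 208.938] pointing down, gripper open.
Joint ranges: [-170.65, 170.65], [-52.31, 119.04], [5.05, 147.46], [-71.25, 251.25], [11.57, 151.72], [-153.62, 153.62]. Speed limits (degrees/s): [147.25, 147.25, 172.46, 180, 180, 180].

## Interface

Orientations are given as a 3x3 rotation matrix whose columns are the frame's x, y, z axes.
In Python, from workcell import manip, effector, grab_frame, calibration, job, read_t, read_joints, read_qvel, read_tau, read_tool_pos, read_eef_rot, read_ft_force, read_moment, read_width gives the robot as it stands. Calls block until the motion is done:
- manip.goto(position, orientation): joint-space move of the TCP to a pose.
- manip.movel(position, attitude=None, vel=150, threshold=None): straight line of the TCP; attitude=None keeps the orientation; vel is the mean speed in mm/s. With threshold (N) it stops when the force on the tool has changed by that much, and returns True; else False.
- manip.move_j(angles): joint-space move.
- effector.grip(opening, squeeze=None): finger opening in mm; squeeze is the grip in N (None keeps the last); returns when the fingers have stopped.
- manip.pause(seconds).
- manip.inverse_kinematics(position, orientation): joint angles nearest the present ones, or None.
- grab_frame(name): name is "side" or "top"; returns the picture (480x640x3 uint8, red, green, blue); there is no depth.
- calibration(name): a dict with "fx", "fy", "cx", "cy" (pixels), "rvec" (rotation vector, rad) and "tvec" (3), from world to camera coordinates, as OpenCV has them. Camera axes: x right, y down, z forward; pixel columns grow to the right and rows downward; lengths in mm; the calibration is good to about 2 mm. A picture is of the moment at which its call begins. calibration takes no time and is no camera call.
A pose or a line that the arm cannot do raises manip.MotionError and nothing moves.
- job.finish_job(): hands the job in, once; it reports no verdict.
Readings, each from a call of its own:
- read_t(): time.
- read_joints(): joint angles.
- read_qvel(): joint speeds.
- read_tau(): joint torques, N m.
- read_tool_pos(): TCP position.
- read_eef_rot(): TCP orientation.
- read_ft_force(): force on the tool from outside, world axes, zero at the start.
- read_moment(): the same for the moment, N m.
- read_width(): finger opening in mm.
Only numpy, scipy, OpenCV 4.12 (cv2) and the standard library are available. Lean on these libraries where they do the work, as an engineer would, in place of code of your own. Each camera call takes 0.05 s, during which the arm holds its last target.

## Task

Lock up the white specimen carrier: close its blue lid so that the steel tab lies on the brass padlock, swing the padlock's open shackle round over the hole in the tab, and press it down through the hole until the hidden catch clicks and keeps it down by itself. Locks differ in how deep they catch, so feel for the click and do not force it: pressing the shackle with more than 20 N, on the tab or on the bottom of the lock, would bend the catch. Leave the other things on the bench where they are.

Things in the scene. Friction and masses are not known exactly. Their poses are not given: they have to be found in the camera images.
- carrier: White specimen carrier with aluminium edges, fixed to the bench; a brass padlock stands upright in a dark steel pocket on its front face, the one towards the robot. Origin on the bench under the middle of the padlock; x runs from the padlock towards the carrier's back, y to its left, z up. The box spans x 18 to 238 mm, y -150 to 150 mm and is 112 mm high.
- padlock: Upright brass padlock body, 60 mm wide (y), 28 mm thick (x), 56 mm tall, fixed in its pocket. Origin under its middle, 59 mm above the bench; axes as the carrier's. In its top, 19 mm to the +y side of the middle, the shackle's heel; 19 mm to the -y side the open hole (12 mm) for the toe, with the hidden catch inside.
- lock_top (a point): Middle of the padlock body's top face, 115 mm above the bench; axes as the carrier's.
- lid (a joint): Blue lid, 226 x 306 x 10 mm, hinged along the carrier's back top edge; angle in rad, 0 = closed (lies on a stop), growing as its front edge rises. A stiff hinge: it stays wherever it is left and needs about 2 N at the front edge to push it down. A black carrying handle (bar 100 mm long along y, 12 mm thick, 115 mm in front of the hinge axis) stands on it, its top 34 mm above the lid's top face.
- lid_axis (a point): Point on the lid's hinge axis half-way along it, 240 mm behind the padlock's middle and 112 mm above the bench; axes as the carrier's. The hinge axis runs along y.
- lid_edge (a point): Middle of the lid's front edge, on its top face: 226 mm in front of the hinge axis and, with the lid closed, 122 mm above the bench. It moves with the lid.
- lock_tab: Steel tab (26 x 28 x 4 mm) that sticks out from the lid's front edge and moves with the lid; with the lid closed it lies over the padlock's toe hole. Its origin is on the lid's hinge axis, as lid_axis.
- tab_hole (a point): Centre of the 12 mm hole in the tab, on its top face; with the lid closed 19 mm to the -y side of the padlock's middle and 119.5 mm above the bench.
- shackle_swing (a joint): Turn of the shackle about its upright heel leg, rad: 0 = toe exactly over the toe hole and the tab's hole, growing as the toe swings away from the carrier (clockwise from above). It stays where it is left (about 1 N at the toe turns it). It can also swing past 0 by 0.5.
- shackle_drop (a joint): How far the shackle is pushed down, m: 0 = popped up. The toe meets the tab's top face at 0.002. A spring pushes it up again (3 N at the top, 6 N at the bottom) unless caught. The catch clicks at 0.016 to 0.028, differing from lock to lock: the force climbs to 11 to 14 N, then suddenly gives way to 6 N, and 1.5 mm below the click is a hard floor. Let go, the shackle rises these 1.5 mm and stays.
- shackle: Steel U-shaped shackle of 9 mm round bar, legs 38 mm apart between centres. Origin on the heel leg's axis, at the body's top face while popped up; z up; the toe leg lies 38 mm along -y, and the U's plane is y-z. While popped up the top of its crown is 67.5 mm and the round-nosed tip of its toe 6.5 mm above the body's top face; inside, the U's bend is then 58 mm above that face.
- shackle_crown (a point): Top of the shackle's crown, half-way between its legs; axes as the shackle's. 182.5 mm above the bench while popped up, 154 to 167 mm when caught.
- spare_padlock: Bystander: another brass padlock, closed, lying flat, 56 x 60 x 28 mm plus shackle (45 mm along its x); origin under the middle of its body.
- key: Bystander: brass key with a red head, 65 mm long, 5 mm high; origin under its middle.
- vial_rack: Bystander: blue rack of capped vials, 90 x 130 x 66 mm; origin under its middle.
- tip_box: Bystander: white box with a black lid, 87 x 122 x 67 mm; origin under its middle.
- media_bottle: Bystander: amber bottle with an orange cap, 62 mm across, 130 mm tall; origin under its middle.
- dish_stack: Bystander: stack of round culture dishes, 62 mm across, 50 mm tall; origin under its middle.
- timer: Bystander: small white bench timer, 50 x 70 x 22 mm; origin under its middle.

How it is judged:
By the outcome, as a careful person would: the job done as asked, in the order asked, and still so for the second after the job is handed in, with the robot touching nothing.
It also fails if it takes over 67 s, if anything falls off the work surface, if the arm or the gripper's body presses on something with over 40 N, if the wrist force passes 120 N, or if a joint passes its speed limit or range.

## Working session

There is one attempt and no reset: what is moved stays moved. The work goes in short steps, each a Python script; the robot and the scene stay as the last script left them, time stands still between calls to the robot, and variables do not carry over. Pictures are saved under pics/ and viewed, and the job is handed in when it is done.

```bash
ls; mkdir -p pics
python3 - <<'E'
from workcell import *
import cv2
for n in ("side","top"):
    im=grab_frame(n); cv2.imwrite(f"pics/{n}0.png",im[:,:,::-1]); print(calibration(n))
print(read_t(),read_tool_pos(),read_eef_rot(),read_ft_force(),read_width())
E
```

```text
pics
{'fx': 450.39743190682435, 'fy': 450.39743190682435, 'cx': 321.97601951247, 'cy': 240.6792565494121, 'rvec': array([ 2.4395927 ,  1.24137547, -0.26980344]), 'tvec': array([-340.38020704, -331.14960753, 1516.94234357])}
{'fx': 612.0211393510849, 'fy': 612.0211393510849, 'cx': 317.2744864259039, 'cy': 236.2281194801461, 'rvec': array([ 2.12621895, -2.18744047,  0.0967208 ]), 'tvec': array([  51.04235621,  554.20100664, 1581.57422735])}
0.1 [171.77184583 600.32896382 207.95666367] [[-9.61390894e-01  2.75185593e-01 -6.62062135e-04]
 [ 2.75186321e-01  9.61389573e-01 -1.60579845e-03]
 [ 1.94607035e-04 -1.72599045e-03 -9.99998492e-01]] [ 0.65838931 -0.07926073  0.69277034] 86.98436607621461
```

View pics/side0.png

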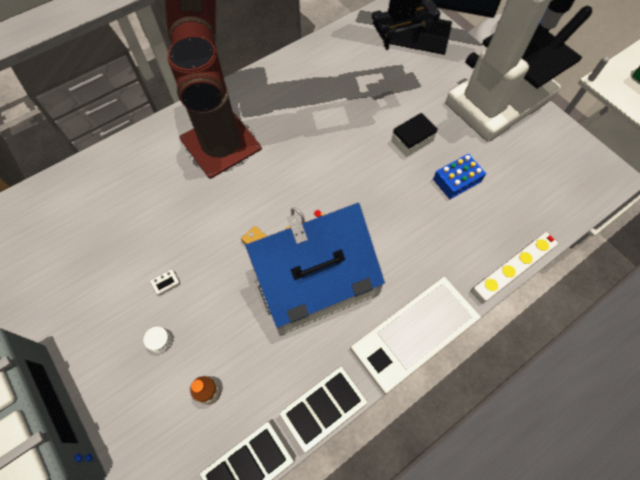

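View pics/top0.png

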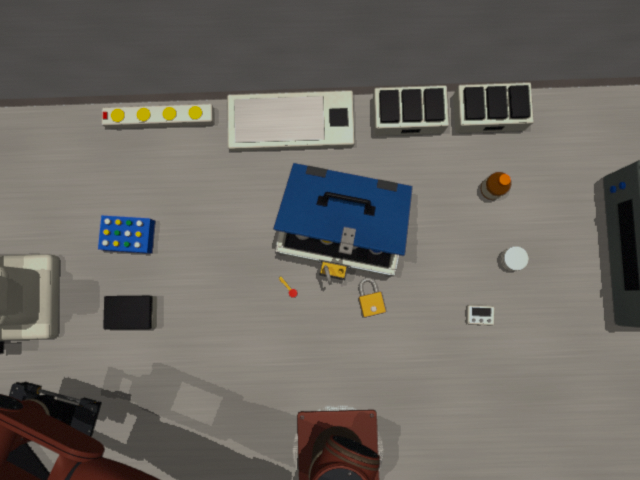

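The side view shows the carrier with its lid part open near (315,265). In the top view the padlock is at (333,270), the shackle toe points toward the robot at about (323,288), and the spare padlock (372,300) and key (290,288) are nearby. I'll zoom in next.

Run:
```python
import cv2
a=cv2.imread("pics/top0.png")[155:325,265:425]; cv2.imwrite("pics/topz.png",cv2.resize(a,None,fx=3.5,fy=3.5,interpolation=cv2.INTER_CUBIC))
a=cv2.imread("pics/side0.png")[190:340,230:400]; cv2.imwrite("pics/sidez.png",cv2.resize(a,None,fx=4,fy=4,interpolation=cv2.INTER_CUBIC))
```

```text
(no output)
```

View pics/topz.png

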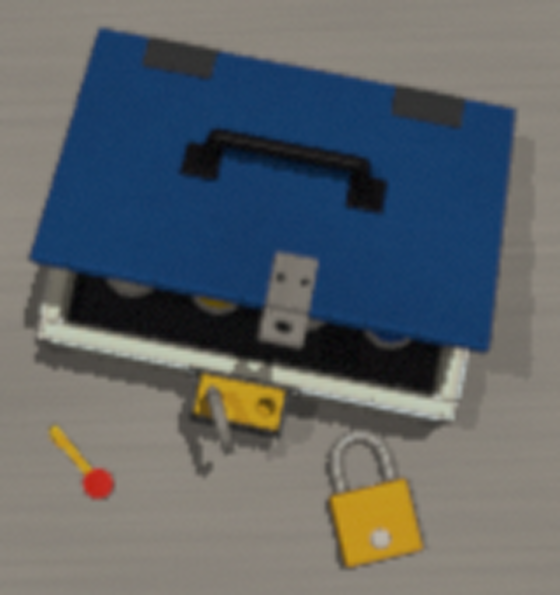

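View pics/sidez.png

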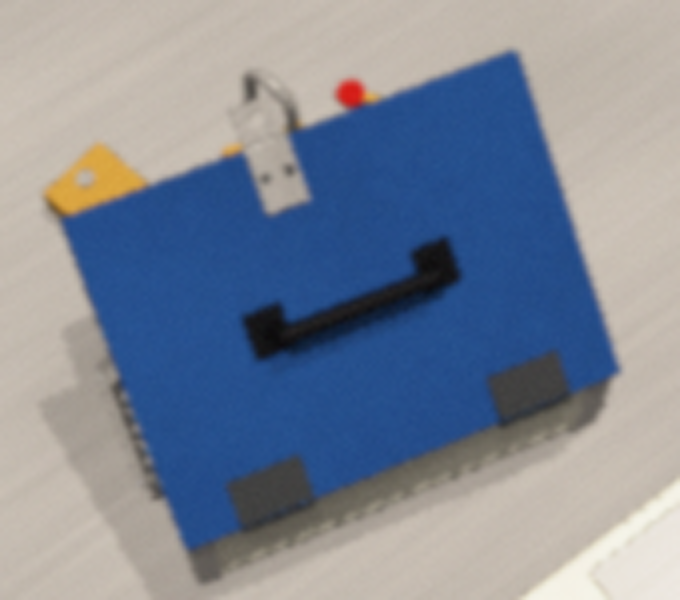

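```bash
cat > fit.py <<'E'
import numpy as np, cv2, json
from workcell import calibration
from scipy.optimize import least_squares
C={n:calibration(n) for n in("side","top")}
def proj(n,P):
    c=C[n];K=np.array([[c['fx'],0,c['cx']],[0,c['fy'],c['cy']],[0,0,1]])
    return cv2.projectPoints(np.atleast_2d(P).astype(float),c['rvec'],c['tvec'],K,None)[0].reshape(-1,2)
def lidpt(a,d,y,h): # d in front of axis, h above axis (closed)
    return np.array([240-(d*np.cos(a)+h*np.sin(a)*-1*-1*-1*-1*0) + h*np.sin(a), y, 112+d*np.sin(a)+h*np.cos(a)])
def world(p,P):
    c,s=np.cos(p[2]),np.sin(p[2]); P=np.atleast_2d(P)
    return np.c_[p[0]+c*P[:,0]-s*P[:,1],p[1]+s*P[:,0]+c*P[:,1],P[:,2]]
E
python3 - <<'E'
from fit import *
T=lambda u,v:np.array([u/3.5+265-.35,v/3.5+155-.35]); S=lambda u,v:np.array([u/4+230-.4,v/4+190-.4])
lid=[(0,153,10),(0,-153,10),(226,153,10),(226,-153,10)]
obsT=[T(100,28),T(515,108),T(30,260),T(488,350)]
obsS=[S(618,372),S(192,548),S(517,50),S(65,213)]
def res(p):
    a=p[3]; L=np.array([lidpt(a,*q) for q in lid]); W=world(p,L); r=[]
    r.append(proj("top",W)-obsT+p[4:6]); r.append(proj("side",W)-obsS+p[6:8])
    h=world(p,[0,-19,115]); r.append(proj("top",h)-T(265,407)+p[4:6])
    h=world(p,lidpt(a,240,-19,7.5)); r.append(proj("top",h)-T(283,327)+p[4:6])
    h=world(p,lidpt(a,243,-19,7.5)); #
    r.append(p[4:8][None]*0.5)
    return np.concatenate([x.ravel() for x in r])
for y0 in(-.2,):
    s=least_squares(res,[450,0,y0,.5,0,0,0,0],x_scale=[100,100,.3,.3,1,1,1,1],loss='soft_l1')
    print(s.cost,s.x,np.degrees(s.x[2:4])); print(res(s.x)[:20].reshape(-1,2).round(1))
p=s.x
cam={n:(-cv2.Rodrigues(C[n]['rvec'])[0].T@C[n]['tvec']).round() for n in C};print(cam)
for n,d in(("top",p[4:6]),("side",p[6:8])):
    print(n,[ (proj(n,world(p,[38*-np.sin(w),19-38*np.cos(w),z]))+d).round(1).ravel().tolist() for w in np.radians([30,50,70,90,110]) for z in(182-115+115-15,)], (proj(n,world(p,[0,19,182-15]))+d).round(1))
E
```

```text
4.3768415249640675 [ 4.61518904e+02 -1.37355049e+00 -2.28538528e-01  5.91745575e-01
  5.49119222e-01 -8.95975306e-02 -4.99376684e-02  4.00410090e-01] [-13.09429309  33.90452398]
[[-0.5 -0.6]
 [ 0.5 -0. ]
 [-0.6 -0.5]
 [ 0.4  0.3]
 [ 1.9 -0.4]
 [-1.   0.5]
 [ 0.7 -1.3]
 [-1.1  0.7]
 [ 0.1  0.3]
 [-0.1  0.6]]
{'side': array([ 958., -285., 1236.]), 'top': array([ 381.,    8., 1633.])}
top [[337.2, 277.5], [332.9, 280.9], [327.6, 282.7], [322.1, 282.5], [317.0, 280.5]] [[325.3 266.9]]
side [[288.9, 213.7], [290.5, 209.6], [293.5, 206.2], [297.7, 203.9], [302.4, 203.0]] [[302.9 215.2]]
```

```bash
cat >> fit.py <<'E'
P0=np.array([461.5,-1.37,-0.22854])
def W(x,y,z): return world(P0,[x,y,z])[0]
def rot(psi): # tool down, tool y axis at world heading psi
    y=np.array([np.cos(psi),np.sin(psi),0]);z=np.array([0,0,-1.]);return np.c_[np.cross(y,z),y,z]
E
python3 - <<'E'
from fit import *
from workcell import *
a=np.radians
effector.grip(0,20)
p=read_tool_pos(); 
def tgt(deg):
    q=lidpt(a(deg),190,0,10); return W(q[0],q[1],q[2]+8)
for h in(90,-90):
    R=rot(P0[2]+a(h)); q=manip.inverse_kinematics(tgt(38)+[0,0,40],R); print(h,q)
    if h==90 or q is not None and abs(q[5])<abs(best[1][5]): best=(R,q)
R=best[0]
manip.movel([p[0],p[1],330],vel=200)
manip.goto(tgt(38)+np.array([0,0,40]),R)
print(read_t(),read_ft_force(),read_tool_pos(),read_width())
manip.movel(tgt(38),R,vel=100)
f0=read_ft_force()
for d in(28,18,8,1.5):
    r=manip.movel(tgt(d),R,vel=60,threshold=14); print(d,r,read_t(),read_ft_force()-f0,read_tool_pos())
    if r:break
r=manip.movel(tgt(0)-np.array([0,0,4]),R,vel=15,threshold=6); print(r,read_t(),read_ft_force()-f0,read_tool_pos(),tgt(0))
E
```

```text
90 [-1.05219120e+01  8.63310466e-01  9.21938518e+01 -2.54444375e-14
  8.69428377e+01 -8.74275345e+01]
-90 [-1.05219120e+01  8.63310466e-01  9.21938518e+01 -2.54444375e-14
  8.69428377e+01  9.25724655e+01]
4.9833 [0.45854937 0.30794628 0.33201267] [555.51919739 -22.41629209 284.94011557] 0.8097390740060425
28 False 6.2333 [0.71814569 0.53594719 0.61684569] [536.22565373 -18.7601828  217.98293561]
18 False 6.9333 [0.41607378 0.96638938 0.10880568] [521.98988897 -15.46331848 187.93741007]
8 False 7.6333 [ 0.21922179 -0.14944546  0.61122945] [513.16740902 -13.40551169 156.11983732]
1.5 False 8.1417 [ 0.03332932  0.24729301 -0.2236119 ] [510.0444565  -12.6745369  134.34009925]
False 8.8917 [ 0.31601198 -0.48793187  0.60445155] [510.24811175 -12.71650817 125.95418382] [510.19991022 -12.69778641 130.        ]
```

```bash
cat > shot.py <<'E'
from workcell import *
import cv2,sys
k=sys.argv[1]
a=grab_frame("top")[145:325,250:430]; b=grab_frame("side")[180:340,230:400]
cv2.imwrite(f"pics/t{k}.png",cv2.resize(a[:,:,::-1],None,fx=3.3,fy=3.3,interpolation=cv2.INTER_CUBIC))
cv2.imwrite(f"pics/s{k}.png",cv2.resize(b[:,:,::-1],None,fx=3.7,fy=3.7,interpolation=cv2.INTER_CUBIC))
E
python3 shot.py 1; python3 -c "
from workcell import *
print(manip.tip_reach,read_width())"
```

```text
8.0 0.10479337403520195
```

View pics/t1.png

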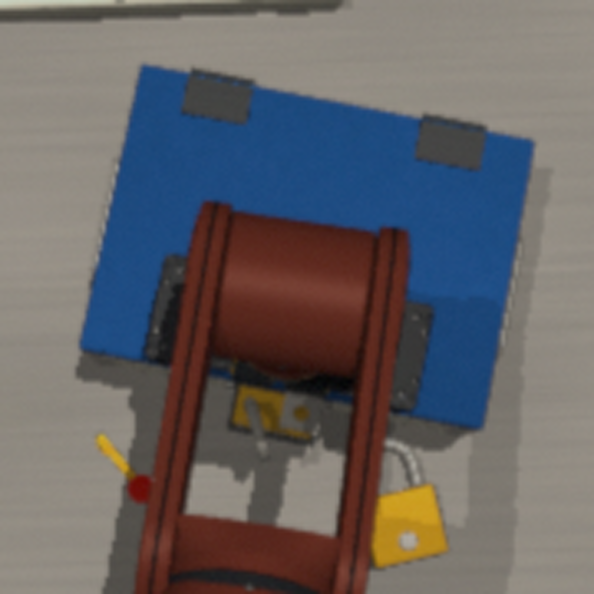

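View pics/s1.png

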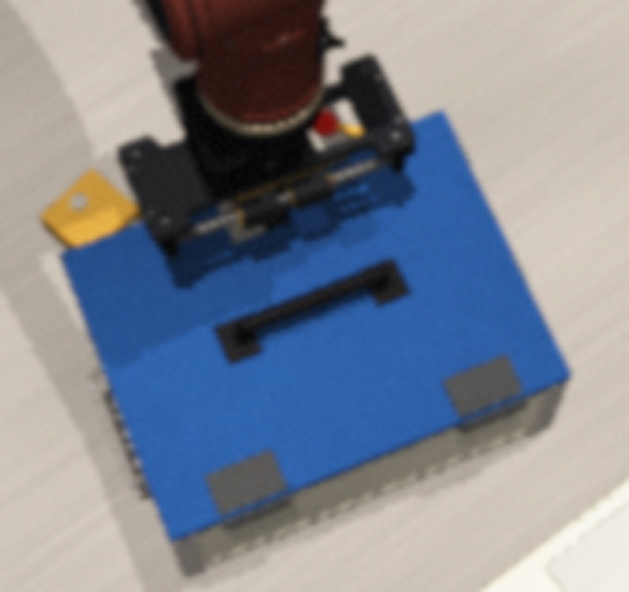

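The lid is down or nearly so, with the tab now over the padlock at (300,410), but no stop force has been felt yet. I'll keep going gently.

Run:
```python
from workcell import *
p=read_tool_pos()
for i in range(20):
    p=p-[0,0,.5]
    r=manip.movel(p,vel=10,threshold=7); f=read_ft_force(); print(r,f.round(2),read_tool_pos()[2].round(2),read_t())
    if r or f[2]>6: break
```

```text
False [-0.23  0.57  0.15] 125.58 9.2417
False [-0.21 -0.41  0.15] 125.07 9.4917
False [ 0.75 -0.33 -0.12] 124.51 9.7417
False [0.21 0.36 0.65] 123.96 9.9917
False [-0.44 -0.83  0.44] 123.48 10.2417
False [ 0.26 -0.92  0.23] 122.96 10.4917
False [-0.44 -0.18 -0.55] 122.49 10.7417
False [0.07 0.46 1.66] 122.01 10.9917
False [-0.47  0.67 -0.19] 121.51 11.2417
False [ 0.1  -0.75  0.23] 120.98 11.4917
False [0.67 0.43 0.65] 120.48 11.7417
False [ 0.63 -0.1  -0.6 ] 119.97 11.9917
False [-0.58 -0.64 -0.32] 119.47 12.2417
False [ 0.39 -0.02 -0.75] 118.97 12.4917
False [-0.48  0.35 -0.6 ] 118.51 12.7417
False [0.09 0.29 0.16] 118.0 12.9917
False [ 0.23 -0.45  0.21] 117.47 13.2417
False [0.36 0.42 0.59] 116.99 13.4917
False [ 0.44 -0.09 -0.73] 116.47 13.7417
False [-0.88  0.08  0.27] 116.0 13.9917
```

```bash
python3 shot.py 2
python3 - <<'E'
from fit import *
from workcell import *
print(read_tau(),read_moment(),read_ft_force(),read_tool_pos())
p=read_tool_pos()
for n,s,o in(("top",3.3,(250,145)),("side",3.7,(230,180))):
    f=lambda P:((proj(n,P)-o)*s).round().tolist()
    print(n,"tip",f(p-[0,0,8]))
    for d in(0,2,5,10):
        print(d,f([W(*lidpt(np.radians(d),226,y,10)) for y in(153,-153)]))
E
```

```text
[-2.22814543e-02 -3.74212039e+01 -3.57221425e+01 -4.55941830e-02
  7.58665684e-02 -3.93992423e-04] [-0.00038252  0.03623365 -0.01005523] [ 0.18069118  0.10151717 -0.4366226 ] [510.25961439 -12.70318644 115.99004293]
top tip [[285.0, 347.0]]
0 [[76.0, 353.0], [477.0, 434.0]]
2 [[75.0, 351.0], [478.0, 433.0]]
5 [[74.0, 348.0], [480.0, 430.0]]
10 [[73.0, 341.0], [484.0, 424.0]]
side tip [[274.0, 230.0]]
0 [[442.0, 112.0], [61.0, 254.0]]
2 [[443.0, 107.0], [60.0, 251.0]]
5 [[444.0, 101.0], [58.0, 245.0]]
10 [[448.0, 92.0], [55.0, 238.0]]
```

View pics/s2.png

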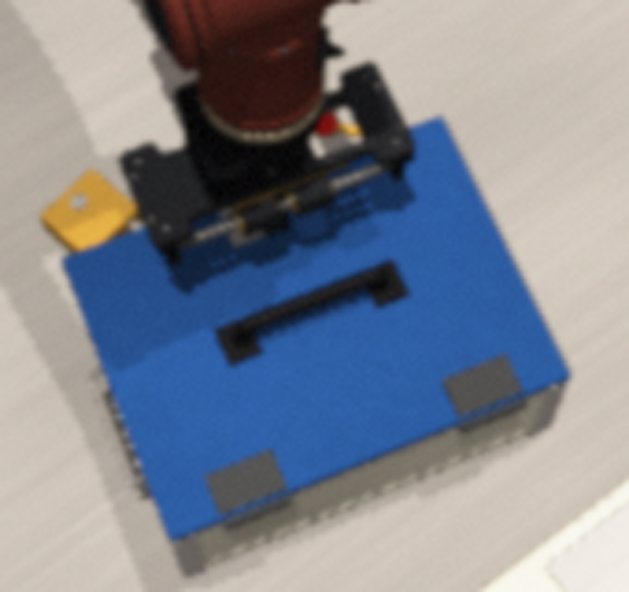

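View pics/t2.png

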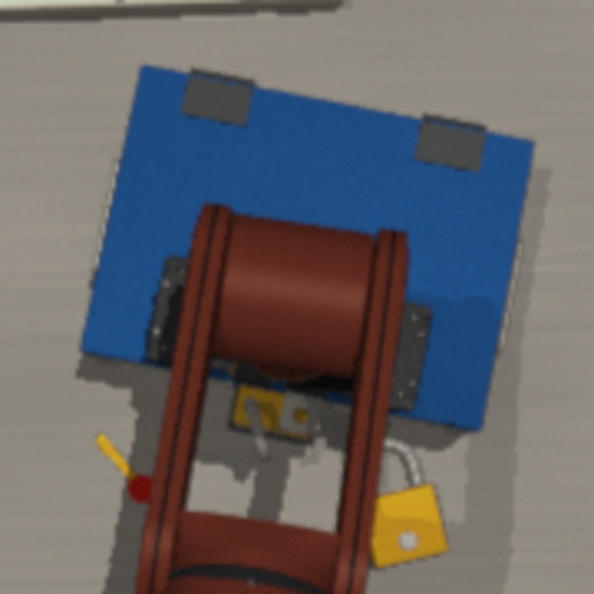

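Run:
```python
from workcell import *
import cv2,numpy as np
b=grab_frame("side")[205:265,255:345]
cv2.imwrite("pics/s3.png",cv2.resize(np.clip(b[:,:,::-1].astype(float)*1.6,0,255).astype('uint8'),None,fx=8,fy=8,interpolation=cv2.INTER_CUBIC))
print([read_tau()[1:3].round(2).tolist() for _ in range(3)],read_joints(),read_t())
```

```text
[[-37.43, -35.73], [-37.43, -35.73], [-37.43, -35.73]] [-1.02847099e+01  1.99317818e+00  1.09589643e+02 -1.50725028e-03
  6.84198090e+01 -8.71902746e+01] 14.1417
```

View pics/s3.png

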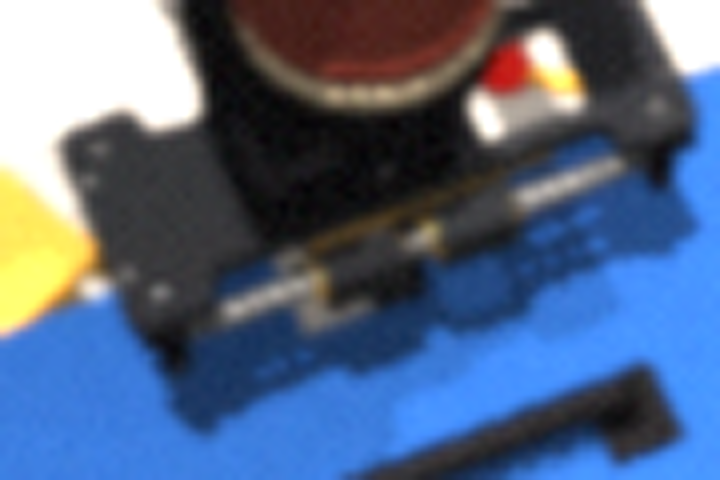

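Run:
```python
from fit import *
from workcell import *
p=read_tool_pos()
f=lambda P:((proj("side",P)-(255,205))*8).round().tolist()
for dz in(-8,11,62,80): print(dz,f(p+[0,0,dz]))
R=read_eef_rot(); print(R.round(3))
for s in(-95,95): print(s,f(p+[0,0,62]+R[:,1]*s), f(p+[0,0,62]+R[:,0]*s*.4))
for d in(185,200,226):print(d,f(W(*lidpt(0,d,-19,10))))
```

```text
-8 [[393.0, 297.0]]
11 [[391.0, 273.0]]
62 [[386.0, 207.0]]
80 [[384.0, 182.0]]
[[-0.974  0.227 -0.   ]
 [ 0.227  0.974 -0.   ]
 [ 0.    -0.    -1.   ]]
-95 [[113.0, 310.0]] [[430.0, 304.0]]
95 [[651.0, 107.0]] [[343.0, 112.0]]
185 [[345.0, 311.0]]
200 [[329.0, 275.0]]
226 [[301.0, 212.0]]
```

```bash
python3 - <<'E'
from workcell import *
import numpy as np
p=read_tool_pos(); 
m=lambda k:(np.mean([read_ft_force() for _ in range(10)],0).round(2),read_tau()[:3].round(3),read_moment().round(4),read_tool_pos()[2])
print(m(0),read_t())
for dz in(2,6,15,35): manip.movel(p+[0,0,dz],vel=60); print(dz,*m(0),read_t())
E
python3 shot.py 4
```

```text
(array([-0.75,  0.59, -0.44]), array([-2.1000e-02, -3.7434e+01, -3.5731e+01]), array([ 0.0137,  0.0012, -0.0533]), np.float64(115.99378162933913)) 14.1417
2 [0.5  0.47 1.19] [ 4.0000e-03 -3.7481e+01 -3.5905e+01] [-0.0011  0.0194  0.0182] 118.18538781224721 14.3917
6 [-0.25 -0.67  0.4 ] [ 6.0000e-03 -3.7427e+01 -3.6091e+01] [0.0138 0.0128 0.0033] 122.44896248919386 14.6417
15 [-0.34 -0.28  0.62] [ 6.0000e-03 -3.7370e+01 -3.6587e+01] [-0.0009 -0.0588 -0.0107] 131.78163646061813 14.9417
35 [-0.06  0.25 -0.21] [-2.0000e-03 -3.7211e+01 -3.7529e+01] [ 0.0461  0.0475 -0.0127] 151.5517217051911 15.425
```

View pics/s4.png

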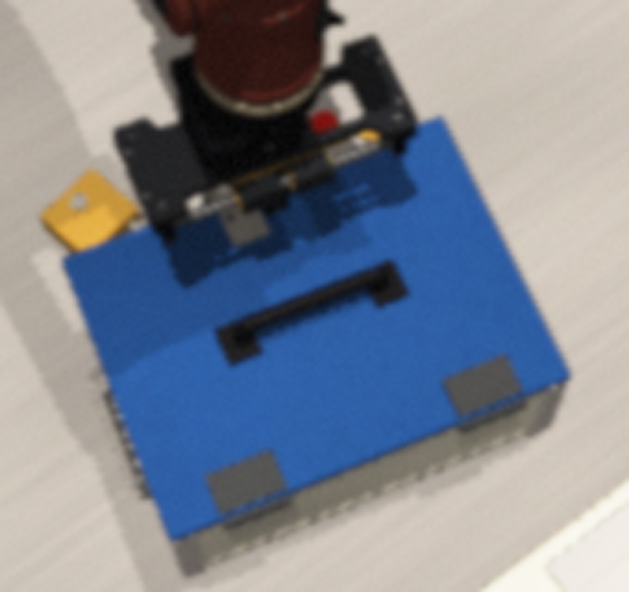

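View pics/t4.png

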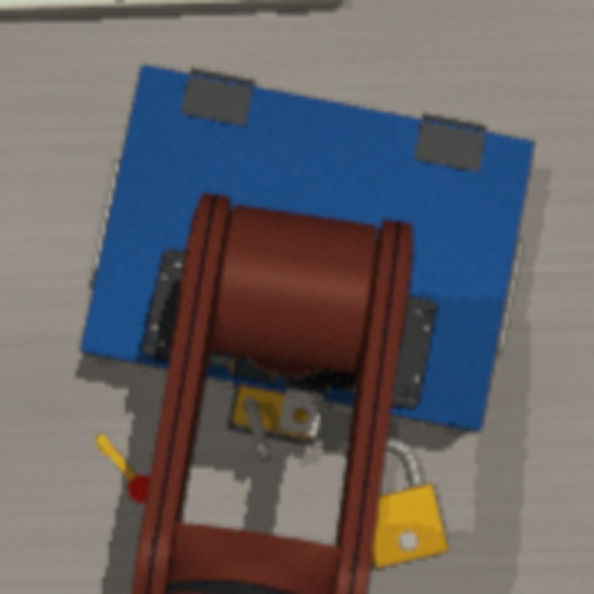

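```bash
python3 - <<'E'
from fit import *
from workcell import *
for n,s,o in(("top",3.3,(250,145)),("side",3.7,(230,180))):
    f=lambda P:((proj(n,P)-o)*s).round(1).tolist()
    for d in(0,2,4,8): print(n,d,f([W(*lidpt(np.radians(d),*q)) for q in((240,-19,7.5),(226,153,10),(226,-153,10),(0,153,10),(0,-153,10))]))
    print(f(W(0,0,115)),f(W(0,-19,115)),"tip",f(read_tool_pos()-[0,0,8]))
E
python3 - <<'E'
import cv2,numpy as np
a=cv2.imread("pics/t4.png")[350:500,200:350]
cv2.imwrite("pics/t4z.png",cv2.resize(a,None,fx=4,fy=4))
E
```

```text
top 0 [[296.9, 416.5], [76.0, 352.5], [477.0, 433.7], [137.4, 63.1], [532.9, 140.6]]
top 2 [[297.2, 415.4], [75.2, 351.0], [478.2, 432.6], [137.5, 62.6], [532.9, 140.2]]
top 4 [[297.5, 413.9], [74.4, 349.1], [479.6, 431.1], [137.6, 62.2], [533.0, 139.7]]
top 8 [[298.5, 409.7], [73.1, 344.3], [482.4, 427.0], [137.8, 61.3], [533.2, 138.9]]
[[271.9, 411.8]] [[296.8, 416.8]] tip [[285.4, 343.7]]
side 0 [[225.0, 176.4], [441.9, 111.6], [60.9, 254.4], [574.0, 369.1], [169.6, 534.8]]
side 2 [[224.6, 171.8], [442.8, 107.1], [59.5, 250.6], [574.2, 369.5], [169.7, 535.3]]
side 4 [[224.2, 167.5], [443.8, 102.8], [58.3, 247.0], [574.5, 370.0], [169.9, 535.7]]
side 8 [[224.0, 159.7], [446.4, 95.1], [56.1, 240.7], [574.9, 370.8], [170.3, 536.7]]
[[248.9, 170.3]] [[225.4, 179.1]] tip [[272.5, 209.4]]
```

View pics/t4z.png

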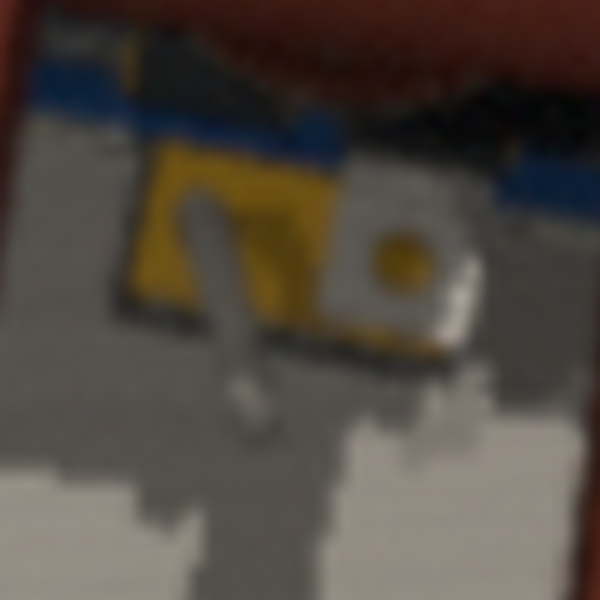

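Run:
```python
from workcell import *
p=read_tool_pos(); p[2]=118; print(manip.movel(p,vel=80,threshold=5),read_t())
while p[2]>104:
    p[2]-=1
    r=manip.movel(p,vel=10,threshold=5); f=read_ft_force(); print(r,f.round(2),read_tool_pos()[2].round(2),read_tau()[1:3].round(2),read_t())
    if r or f[2]>5: break
```

```text
False 16.0833
False [-0.18  0.79  0.14] 117.44 [-37.34 -35.78] 16.3333
False [ 0.49 -0.27 -0.09] 116.08 [-37.49 -35.83] 16.5833
False [ 0.56  0.34 -0.31] 114.92 [-37.51 -35.76] 16.8333
False [-0.43  0.26 -0.32] 113.95 [-37.51 -35.72] 17.0833
False [-0.06 -1.12  0.06] 112.92 [-37.54 -35.68] 17.3333
False [-0.02 -0.58 -0.41] 111.93 [-37.57 -35.65] 17.5833
False [-0.71  0.26 -0.4 ] 110.91 [-37.6  -35.62] 17.8333
False [-0.71  0.13  0.59] 109.9 [-37.63 -35.59] 18.0833
False [-0.05 -0.39  0.08] 108.91 [-37.66 -35.56] 18.3333
False [-2.57  0.55  5.48] 108.73 [-35.26 -34.43] 18.5833
```

```bash
python3 shot.py 5; python3 -c "
from workcell import *
print(read_ft_force(),read_moment(),read_tau()[1:3])"
```

```text
[-3.54790291  0.87694169  6.33421657] [ 0.10857402  0.5247919  -0.00391901] [-35.28306842 -34.42161083]
```

View pics/s5.png

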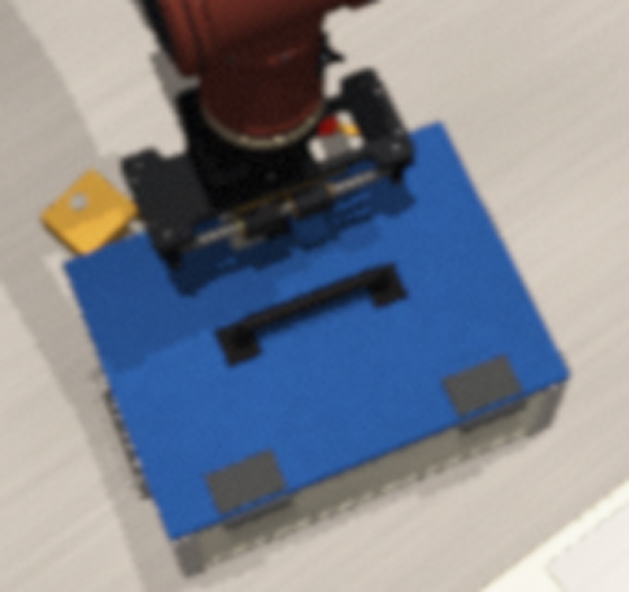

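View pics/t5.png

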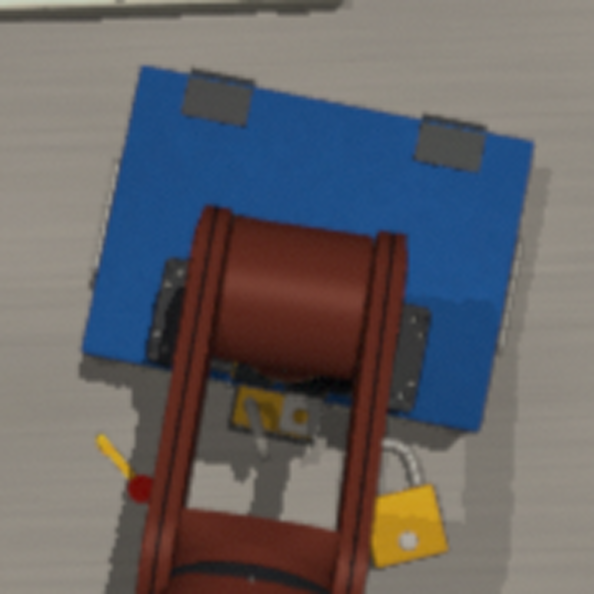

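Run:
```python
from fit import *
T0=lambda u,v:np.array([u/3.5+265-.35,v/3.5+155-.35]); S0=lambda u,v:np.array([u/4+230-.4,v/4+190-.4])
T=lambda u,v:np.array([u/3.3+250-.35,v/3.3+145-.35]); S=lambda u,v:np.array([u/3.7+230-.36,v/3.7+180-.36])
lid=[(0,153,10),(0,-153,10),(226,153,10),(226,-153,10)]
O0=([T0(100,28),T0(515,108),T0(30,260),T0(488,350)],[S0(618,372),S0(192,548),S0(517,50),S0(65,213)])
O1=([T(142,65),T(532,140),T(82,353),T(478,430)],[S(567,377),S(170,535),S(442,123),S(67,264)])
def res(p,free=True):
    r=[]
    dz=np.array([0,0,p[5]]) if free else 0
    for a,O in((p[3],O0),(p[4],O1)):
        Wp=world(p,np.array([lidpt(a,*q) for q in lid]))+dz
        r+= [proj("top",Wp)-O[0],proj("side",Wp)-O[1]]
    r.append(proj("top",world(p,[0,-19,115])+dz)-T0(265,407))
    return np.concatenate([x.ravel() for x in r])
for fr in(True,False):
    s=least_squares(res,[460,0,-.23,.6,0,0],args=(fr,),x_scale=[100,100,.3,.3,.3,10],loss='soft_l1')
    print(s.cost,s.x[:3],np.degrees(s.x[3:5]),s.x[5]); print(res(s.x,fr).reshape(-1,2).round(1).tolist())
```

```text
7.335779614175487 [ 4.62414170e+02 -2.47104150e+00 -2.28977728e-01] [33.58137911 -2.16405019] -4.975204602800582
[[-0.5, -0.4], [0.2, 0.1], [-0.5, -0.2], [-0.0, 0.5], [1.5, 0.4], [-1.0, 1.1], [0.3, -0.2], [-1.0, 1.6], [-0.5, -0.0], [0.8, 0.7], [-0.5, 0.3], [-0.1, 1.4], [1.8, -0.7], [0.2, 1.2], [-0.1, -0.0], [-0.8, 0.2], [-0.0, 0.1]]
8.469417643407983 [ 4.62570340e+02 -2.55163097e+00 -2.29657258e-01] [33.34441492 -3.41192913] 0.0
[[-0.5, -1.0], [0.5, -0.2], [-0.7, -0.3], [0.2, 0.6], [1.7, -0.2], [-1.2, 0.7], [0.4, -1.2], [-1.3, 0.7], [-0.5, -0.5], [1.1, 0.4], [-0.5, 0.2], [-0.1, 1.4], [2.0, -1.3], [-0.1, 0.7], [-0.1, 0.0], [-0.8, 0.2], [0.0, -0.1]]
```

```bash
python3 - <<'E'
from fit import *
from workcell import *
p=read_tool_pos(); R=read_eef_rot()
manip.movel(p+[0,0,130],vel=250)
manip.goto([430,250,120],R); print(read_t(),read_tool_pos())
manip.movel([430,250,32],vel=200)
r=manip.movel([430,250,-25],vel=25,threshold=4); print(r,read_t(),read_tool_pos(),read_ft_force())
manip.movel([430,250,60],vel=250)
print(read_t())
E
python3 shot.py 6
```

```text
20.5083 [430.6172827  249.41474913 120.10000583]
True 22.725 [429.94911514 249.95271833 -13.20701146] [-1.45496436 -1.25719342  5.46244075]
23.175
```

View pics/s6.png

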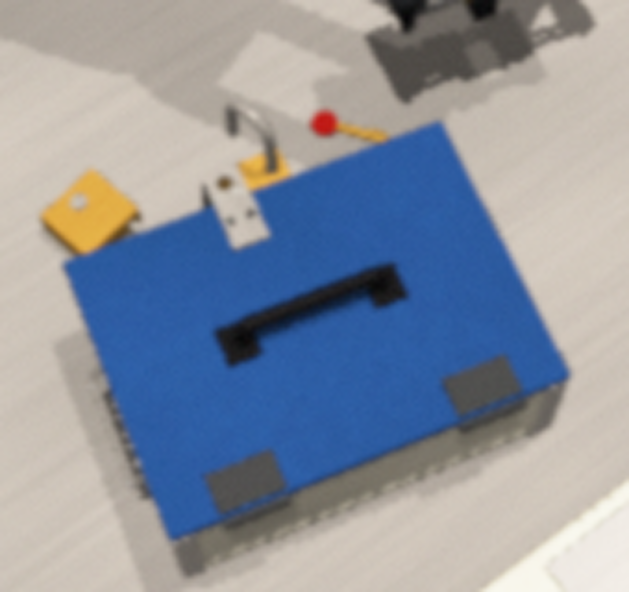

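View pics/t6.png

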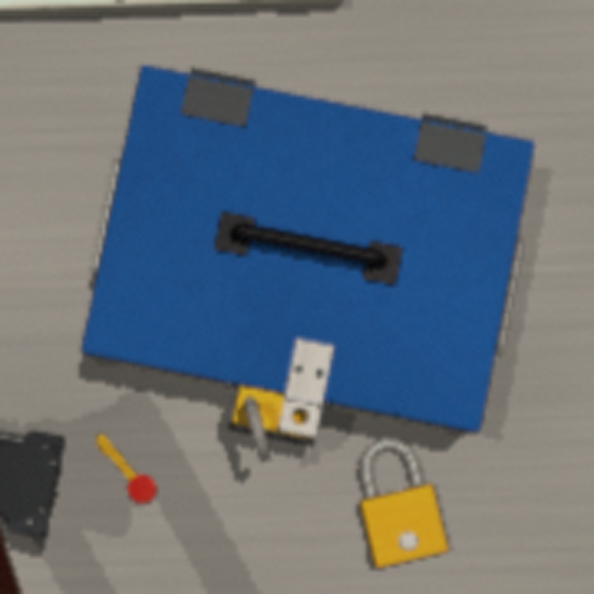

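Run:
```python
from fit import *
from workcell import *
p=read_tool_pos();R=read_eef_rot();print(p)
for n in("side","top"):
    im=np.ascontiguousarray(grab_frame(n)[:,:,::-1]); 
    c=proj(n,p)[0].astype(int); x0,y0=max(c[0]-80,0),max(c[1]-60,0)
    b=cv2.resize(im[y0:y0+120,x0:x0+160],None,fx=5,fy=5,interpolation=cv2.INTER_CUBIC)
    b=np.clip(b*1.5,0,255).astype('uint8')
    for P,col in((p-[0,0,8],(0,0,255)),(p+[0,0,11],(0,255,0)),(p+[0,0,62],(255,0,255)),(p+R[:,1]*95+[0,0,62],(255,0,255)),(p-R[:,1]*95+[0,0,62],(255,0,255)),([430,250,0],(255,255,0))):
        q=((proj(n,np.array(P,float))[0]-[x0,y0])*5).astype(int); print(n,q); cv2.circle(b,tuple(map(int,q)),4,col,1)
    cv2.imwrite(f"pics/g{n}.png",b)
```

```text
[429.02854729 249.63178976  58.95405141]
side [400 310]
side [402 294]
side [409 247]
side [554 195]
side [261 300]
side [395 354]
top [402 302]
top [397 301]
top [381 298]
top [194 260]
top [568 336]
top [416 302]
```

View pics/gside.png

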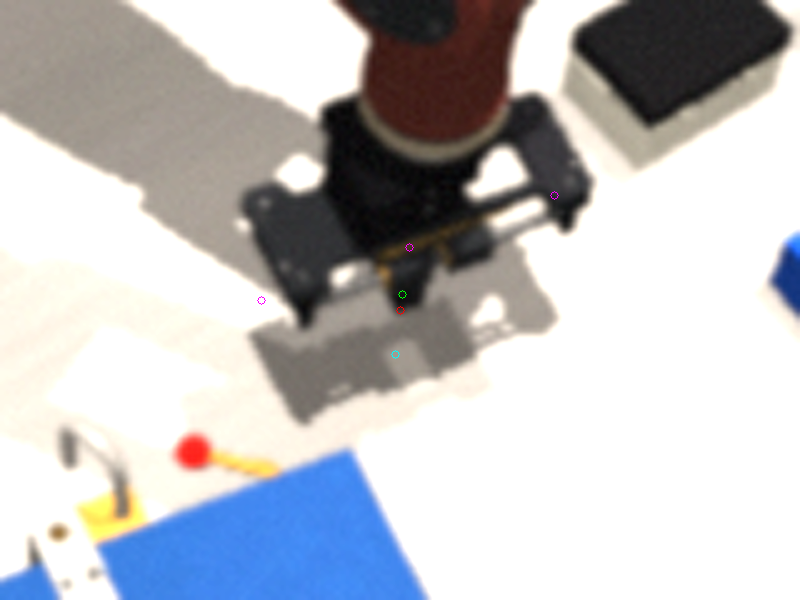

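View pics/gtop.png

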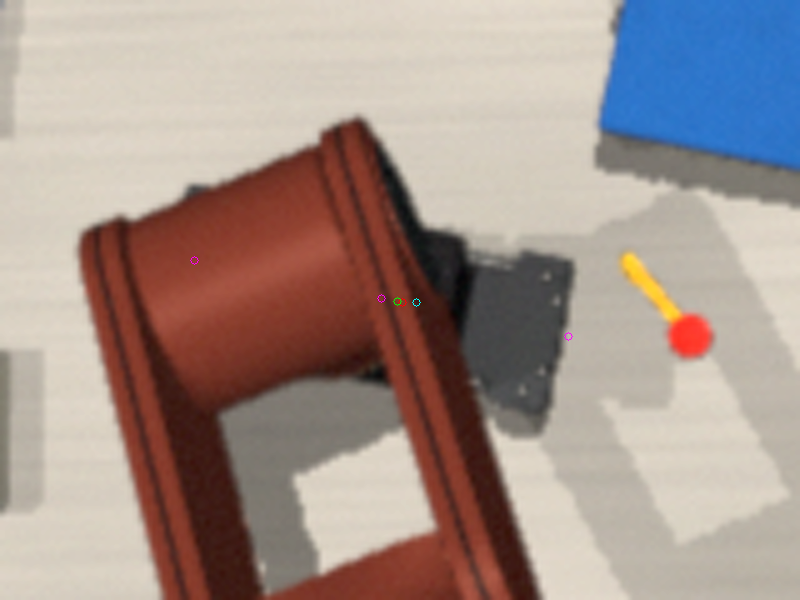

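```bash
sed -i 's/^P0=.*/P0=np.array([462.6,-3.4,-0.229])/' fit.py
cat >> fit.py <<'E'
ZO=21.3
def toe(w,r=38): return -r*np.sin(w),19-r*np.cos(w)
def cmd(w,r,ztip): # TCP command for tip at radius r from heel, tip height ztip
    x,y=toe(w,r); return W(x,y,ztip-13.3)
def rotw(w,sgn=1): return rot(P0[2]+w*-1*-1*0 + np.arctan2(-np.sin(-w)*-1,np.cos(w)) + (0 if sgn>0 else np.pi)) if False else rot(P0[2]-w+(0 if sgn>0 else np.pi))
E
python3 - <<'E'
from fit import *
from workcell import manip
for n,s,o in(("top",3.3,(250,145)),("side",3.7,(230,180))):
    f=lambda P:((proj(n,P)-o+.35)*s).round().tolist()
    print(n,"heel",f(W(0,19,115)),f(W(0,19,160)),"hole",f(W(0,-19,119.5)))
    for w in(50,60,70): print(w,"toe tip,up,mid crown",f([W(*toe(np.radians(w)),121.5),W(*toe(np.radians(w)),160),W(*toe(np.radians(w),19),182.5)]))
for sg in(1,-1):
  for w in(60,0): print(sg,w,manip.inverse_kinematics(cmd(np.radians(w),25,162),rotw(np.radians(w),sg)))
E
python3 - <<'E'
import cv2
a=cv2.imread("pics/s6.png")[70:220,180:330];cv2.imwrite("pics/s6z.png",cv2.resize(a,None,fx=3,fy=3))
a=cv2.imread("pics/t6.png")[370:500,210:340];cv2.imwrite("pics/t6z.png",cv2.resize(a,None,fx=3,fy=3))
E
```

```text
top heel [[251.0, 406.0]] [[251.0, 403.0]] hole [[301.0, 416.0]]
50 toe tip,up,mid crown [[275.0, 451.0], [276.0, 449.0], [263.0, 424.0]]
60 toe tip,up,mid crown [[267.0, 454.0], [267.0, 452.0], [259.0, 426.0]]
70 toe tip,up,mid crown [[258.0, 456.0], [258.0, 455.0], [254.0, 427.0]]
side heel [[272.0, 165.0]] [[270.0, 137.0]] hole [[225.0, 180.0]]
50 toe tip,up,mid crown [[227.0, 141.0], [224.0, 116.0], [246.0, 112.0]]
60 toe tip,up,mid crown [[232.0, 134.0], [229.0, 110.0], [248.0, 109.0]]
70 toe tip,up,mid crown [[238.0, 129.0], [236.0, 104.0], [251.0, 106.0]]
1 60 [-9.20394834e+00 -1.00651291e+01  1.17196023e+02 -2.54444375e-14
  7.28691064e+01  6.39167852e+01]
1 0 [-1.09577969e+01 -7.27369166e+00  1.14745916e+02 -2.54444375e-14
  7.25277757e+01  2.16293659e+00]
-1 60 [-9.20394834e+00 -1.00651291e+01  1.17196023e+02 -2.54444375e-14
  7.28691064e+01 -1.16083215e+02]
-1 0 None
```

View pics/s6z.png

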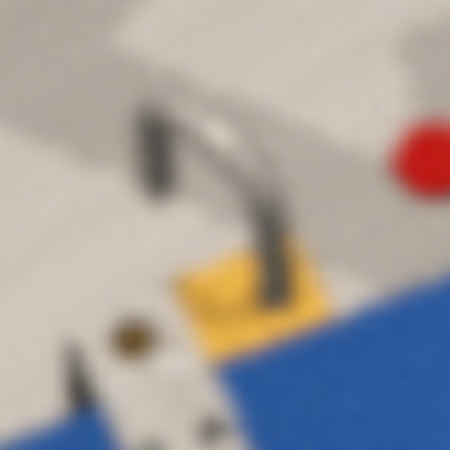

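View pics/t6z.png

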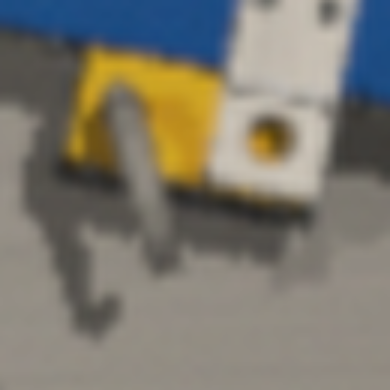

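```bash
python3 - <<'E'
from fit import *
from workcell import *
a=np.radians
manip.movel([429,249.6,200],vel=250)
effector.grip(50,8)
w=a(60); R=rotw(w)
manip.goto(cmd(w,26,212),R)
f0=read_ft_force(); print(read_t(),f0)
r=manip.movel(cmd(w,26,163),R,vel=60,threshold=4); print(r,read_t(),read_ft_force()-f0,read_tool_pos())
if not r:
    effector.grip(2,8); print(read_width(),read_t(),read_ft_force()-f0)
E
python3 shot.py 7
```

```text
26.95 [-0.46602319  1.06858081  0.61663969]
False 27.9167 [ 1.29198491 -1.43775999 -0.17868345] [442.37040617   7.49438135 150.09177177]
8.936506603070178 28.6917 [-0.82493863 -0.25894045 -0.11165784]
```

View pics/s7.png

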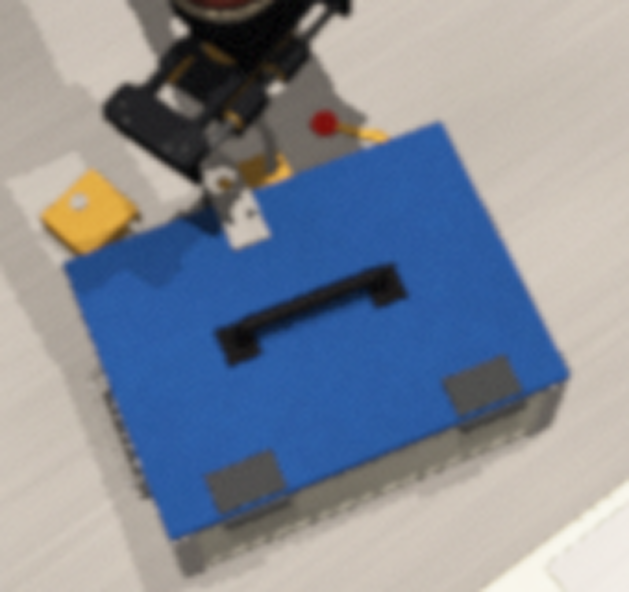

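The width of 8.9 mm confirms the jaws hold the 9 mm bar. Next is the swing.

```bash
python3 - <<'E'
from fit import *
from workcell import *
a=np.radians
for d in(50,40,30,20,10,0):
    r=manip.movel(cmd(a(d),26,163),rotw(a(d)),vel=30,threshold=12); print(d,r,read_t(),read_ft_force().round(1),read_moment().round(2),read_width())
    if r:break
E
python3 shot.py 8
python3 - <<'E'
import cv2
a=cv2.imread("pics/s8.png")[80:230,150:320];cv2.imwrite("pics/s8z.png",cv2.resize(a,None,fx=4,fy=4))
E
```

```text
50 False 29.1167 [-0.7  1.2  0.5] [0.09 0.26 0.03] 8.504292356055567
40 False 29.4417 [-0.1  0.9 -0.3] [0.14 0.16 0.08] 8.480561908004638
30 False 29.7667 [ 0.2  1.2 -1. ] [0.12 0.07 0.03] 8.820270164501999
20 False 30.0917 [ 1.6  1.2 -2. ] [ 0.15 -0.09 -0.01] 8.888882821360511
10 False 30.4167 [ 0.1  1.8 -1. ] [ 0.22 -0.17  0.03] 8.485536603370246
0 False 30.7417 [ 0.8  1.7 -1.6] [ 0.26 -0.18  0.05] 8.340303823655027
```

View pics/s8z.png

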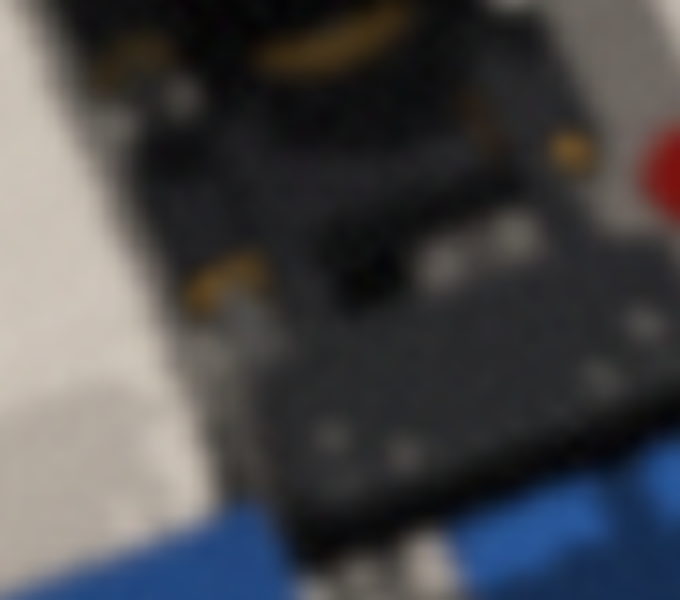

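View pics/t8.png

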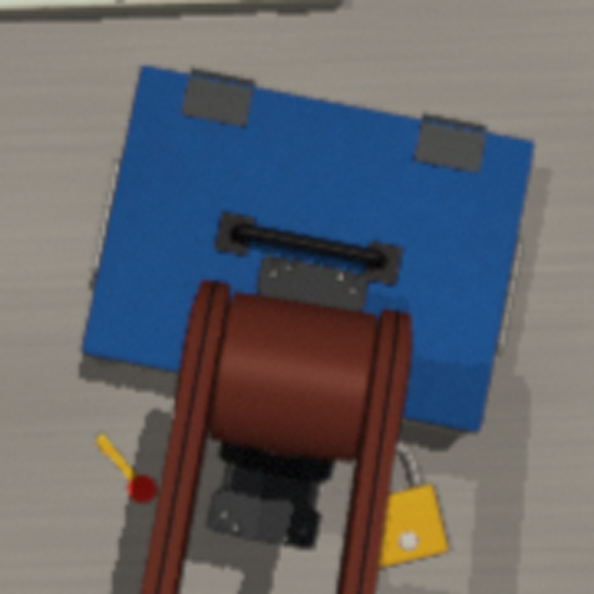

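```bash
python3 - <<'E'
from fit import *
from workcell import *
effector.grip(45); print(read_ft_force().round(1),read_t())
R=rotw(0)
manip.movel(cmd(0,26,200),R,vel=150)
manip.goto(W(0,190,200),R); effector.grip(0,20); print(read_t())
E
python3 shot.py 9
python3 - <<'E'
import cv2
a=cv2.imread("pics/s9.png")[70:220,150:320];cv2.imwrite("pics/s9z.png",cv2.resize(a,None,fx=4,fy=4))
a=cv2.imread("pics/t9.png")[360:490,210:340];cv2.imwrite("pics/t9z.png",cv2.resize(a,None,fx=4,fy=4))
E
```

```text
[ 0.2 -0.3 -0. ] 31.7333
33.9417
```

View pics/s9z.png

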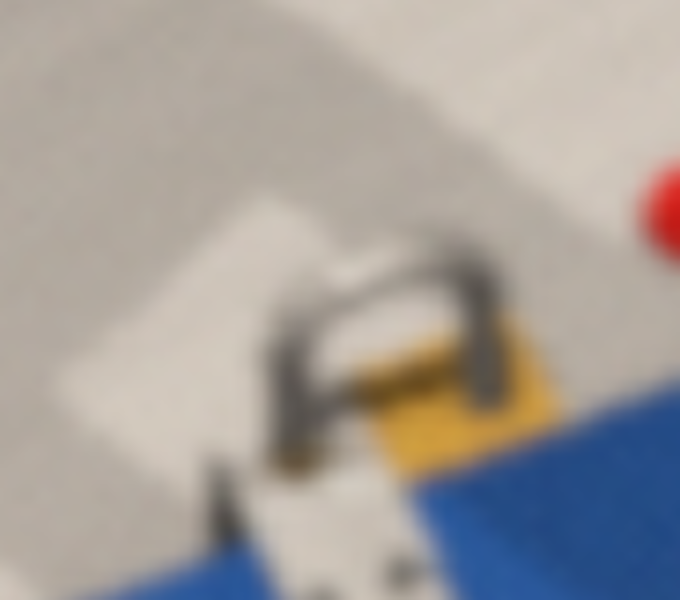

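View pics/t9z.png

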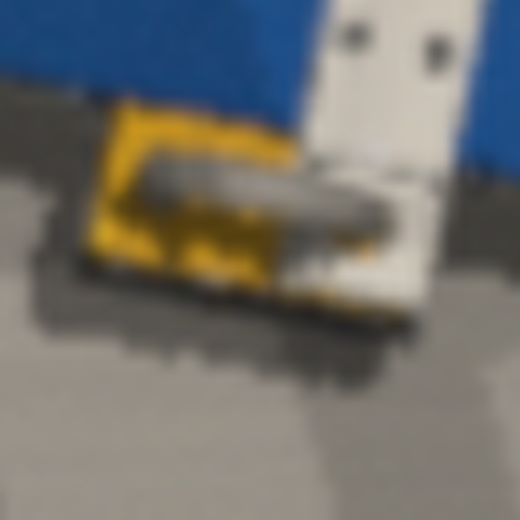

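Both views show the toe over the tab's hole to within about 1 mm (toe at (290,440) in the side zoom, hole at (296,453)). Now I'll press with closed fingers on the crown, feeling the force in small steps.

Run:
```python
from fit import *
from workcell import *
R=rotw(0)
manip.goto(cmd(0,19,195),R)
f0=np.mean([read_ft_force()for _ in range(1)],0); print(read_t(),f0.round(2))
manip.movel(cmd(0,19,186),R,vel=60)
z=186.;mx=0;log=[]
while z>148:
    z-=0.7 if z>170 else 0.5
    r=manip.movel(cmd(0,19,z),R,vel=10,threshold=7); f=read_ft_force()-f0; zt=read_tool_pos()[2]+13.3
    log.append((round(182.5-zt,2),round(f[2],1))); mx=max(mx,f[2])
    if r or f[2]>16 or (z>176 and f[2]>7) : print("stop",r,f);break
    if mx>9 and f[2]<mx-3: print("click?",f);break
print(log,read_t(),read_ft_force()-f0)
```

```text
34.825 [1.11 0.13 0.04]
stop False [-5.16484801  0.13997072 18.32874744]
[(np.float64(-2.84), np.float64(-0.0)), (np.float64(-2.12), np.float64(-0.7)), (np.float64(-1.36), np.float64(-0.1)), (np.float64(-0.62), np.float64(-0.1)), (np.float64(0.01), np.float64(0.3)), (np.float64(0.35), np.float64(1.9)), (np.float64(1.3), np.float64(3.5)), (np.float64(2.11), np.float64(2.7)), (np.float64(2.8), np.float64(2.5)), (np.float64(3.51), np.float64(3.6)), (np.float64(4.23), np.float64(2.9)), (np.float64(4.93), np.float64(3.5)), (np.float64(5.65), np.float64(4.5)), (np.float64(6.34), np.float64(3.9)), (np.float64(7.01), np.float64(3.4)), (np.float64(7.73), np.float64(2.6)), (np.float64(8.4), np.float64(4.0)), (np.float64(9.12), np.float64(4.2)), (np.float64(9.82), np.float64(3.5)), (np.float64(10.53), np.float64(4.2)), (np.float64(11.24), np.float64(3.3)), (np.float64(11.92), np.float64(4.9)), (np.float64(12.64), np.float64(4.3)), (np.float64(13.1), np.float64(4.4)), (np.float64(13.61), np.float64(4.3)), (np.float64(14.13), np.float64(4.2)), (np.float64(14.61), np.float64(4.5)), (np.float64(15.
[... 318 characters left out ...]
(6.2)), (np.float64(19.32), np.float64(6.4)), (np.float64(19.82), np.float64(6.1)), (np.float64(20.28), np.float64(7.1)), (np.float64(20.83), np.float64(6.1)), (np.float64(21.32), np.float64(6.4)), (np.float64(21.89), np.float64(6.1)), (np.float64(22.37), np.float64(6.5)), (np.float64(22.84), np.float64(6.0)), (np.float64(23.5), np.float64(5.2)), (np.float64(24.04), np.float64(5.4)), (np.float64(24.34), np.float64(6.1)), (np.float64(24.53), np.float64(7.5)), (np.float64(24.71), np.float64(9.3)), (np.float64(24.86), np.float64(12.6)), (np.float64(25.03), np.float64(13.4)), (np.float64(25.17), np.float64(15.8)), (np.float64(25.3), np.float64(18.3))] 48.375 [-5.16484801  0.13997072 18.32874744]
```

Hard resistance now, 18.3 N and under the limit. I'm easing off to see whether the shackle stays caught.

Run:
```python
from fit import *
from workcell import *
R=rotw(0); f0=np.array([1.11,.13,.04])
p=read_tool_pos(); z=p[2]; out=[]
zc=153.0 # placeholder
for k in range(14):
    z+=0.6
    q=cmd(0,19,z+13.3)
    manip.movel(q,R,vel=15); f=read_ft_force()-f0; out.append((round(182.5-read_tool_pos()[2]-13.3,2),round(f[2],1),round(f[0],1)))
    if k>5 and abs(f[2])<1 and abs(out[-2][1])<1: break
print(out,read_t())
```

```text
[(np.float64(24.39), np.float64(6.5), np.float64(-1.6)), (np.float64(23.93), np.float64(6.2), np.float64(-1.2)), (np.float64(23.35), np.float64(4.5), np.float64(-2.1)), (np.float64(22.76), np.float64(4.2), np.float64(-1.4)), (np.float64(22.37), np.float64(5.3), np.float64(-0.6)), (np.float64(22.05), np.float64(1.4), np.float64(-0.7)), (np.float64(21.59), np.float64(-0.3), np.float64(-0.6)), (np.float64(20.61), np.float64(0.1), np.float64(-0.6))] 50.4667
```

The contact force vanished at about 22 mm drop, so the catch is holding. I'll retract clear and check by camera.

```bash
python3 - <<'E'
from fit import *
from workcell import *
R=rotw(0)
manip.movel(cmd(0,19,215),R,vel=150)
manip.goto(W(0,190,215),R); print(read_t(),read_ft_force())
for n,s,o in(("top",3.3,(250,145)),("side",3.7,(230,180))):
    f=lambda P:((proj(n,P)-o+.35)*s).round().tolist()
    print(n,"crown popped/caught",f([W(0,0,182.5),W(0,0,160.3)]))
E
python3 shot.py 10
python3 - <<'E'
import cv2,numpy as np
b=cv2.imread("pics/s10.png")[70:220,150:320];a=cv2.imread("pics/t10.png")[350:500,190:360]
cv2.imwrite("pics/z10.png",np.vstack([cv2.resize(b,None,fx=2,fy=2),cv2.resize(a,None,fx=2,fy=2)]))
E
```

```text
51.75 [-0.38371758 -0.55868936 -0.19467467]
top crown popped/caught [[276.0, 406.0], [276.0, 408.0]]
side crown popped/caught [[244.0, 132.0], [246.0, 146.0]]
```

View pics/z10.png

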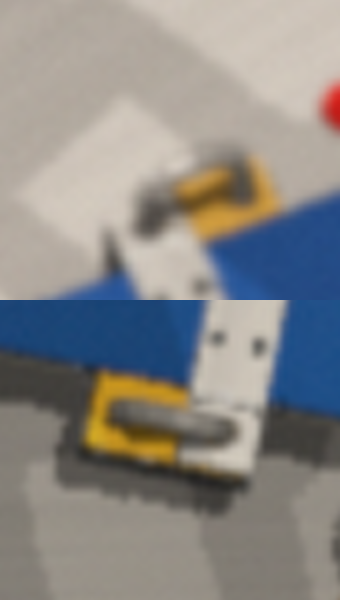

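View pics/t10.png

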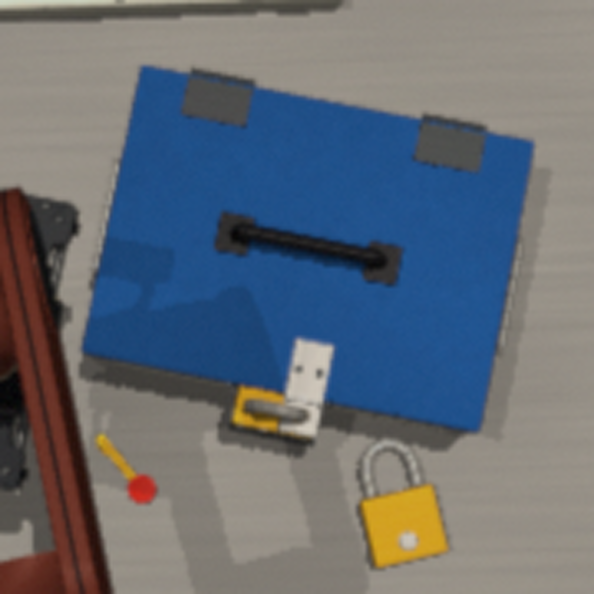

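The shackle stays down untouched: its crown is at about (248,145) in the side crop, where a caught shackle should be (246,146); popped up it would be at (244,132). The toe passes through the tab, and the key and spare padlock haven't moved.

```bash
python3 -c "
from workcell import *
job.finish_job();print(read_t())"
```

```text
the job is handed in; nothing more can be done
the job is handed in; nothing more can be done
```

The carrier is locked and the job is handed in. I closed the lid onto its stop, swung the shackle about 60° over the tab's hole, and pressed it down with closed fingertips. The last clock reading, just before handing in, was about 52 s of the 67 s allowed.

**Last checks**
- **Catch:** I did not see the click's 11–14 N peak itself, which must have fallen between my 0.5 mm steps. The catch shows in what followed: a hard floor from about 24.3 mm, and on easing off the force fell to 0 at about 22 mm.
- **Shackle position:** with the arm away, the side view has the crown where a caught shackle should be, and the toe goes through the tab.
- **Bystanders:** the key and the spare padlock are where they were. I did not recheck the others, but the arm did not go near them.

**What disagreed**
- **Height offset:** fingertip contacts came about 21 mm lower in reported height than `manip.tip_reach` implies, the same on the lid and on the bench. I touched the bare bench once to confirm this and corrected for it.
- **Floor force:** the highest wrist reading while pressing on the lock's floor was 18.3 N, below the 20 N limit but closer than I intended.

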